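# Set the standing desk in order

### The job

Set the desk in order for work: lay the blue power bank flat in the middle of the cork mat, its long side along the mat's long side, and put the white charger block flat on the middle of the power bank. Stand the red-lidded jar midway between the square pen pot and the black clock, in line with them, and set the yellow and orange sticky-note block straight in front of the pen pot (on the robot's side, square to the row of pot, jar and clock) with a gap of about 50 mm between block and pot. Leave the phone, the mouse and the glass jug where they are, and let go of everything at the end.

Things in the scene. Friction and masses are not known exactly. Their poses are not given: they have to be found in the camera images.
- bank_center (a point): Loose blue power bank lying flat, 100 x 62 x 16 mm (x, y, z), about 0.2 kg, a small white stripe on top. The point is its centre, 8 mm above its underside; x runs along its long side, z up. Grasp it across its 62 mm width.
- charger_center (a point): Loose white plug-in charger block lying flat, 56 x 44 x 28 mm (x, y, z), about 0.11 kg, two short steel pins (14 mm long, look only) sticking out of its +x end. The point is the centre of the white block, 14 mm above its underside; x along its 56 mm side, z up.
- notes_center (a point): Loose block of sticky notes in yellow, orange and yellow layers, 50 x 50 x 45 mm high, about 0.08 kg. The point is its centre, 22.5 mm above its underside; z up, x and y square to its sides.
- jar_center (a point): Loose closed metal jar of paper clips with a red lid and a paper label, upright, 56 mm in diameter and 76 mm high, about 0.14 kg. The point is its centre, 38 mm above its underside; z up.
- mat: Cork mat fixed to the desk, 130 x 90 mm and 5 mm thick. Origin: centre of its underside, on the desk; x along its long side, z up. It lies at any of the places among the loose things.
- pot: Grey open square pen pot with four pens, fixed to the desk: 70 x 70 mm, 85 mm high, pens up to 150 mm above the desk. Origin: centre of its underside; +x points away from the robot (its front face looks to -x), +y points away from the clock, z up. The clock always stands 260 mm to its -y side (the right as seen from the robot), centre to centre.
- clock: Small black desk clock with a white face, fixed to the desk: 45 mm deep (x), 70 mm wide (y), 66 mm high, a yellow button on top to 70 mm. Origin: centre of its underside; its axes are parallel to the pot's, its face looks to -x.
- phone: Bystander, to be left alone: loose black phone lying flat, 72 x 148 x 8 mm (x, y, z). Origin: centre of its underside.
- mouse: Bystander, to be left alone: loose grey computer mouse, 100 x 58 x 32 mm (x, y, z). Origin: centre of its underside.
- jug: Bystander, to be left alone: loose glass jug with a blue lid and a yellow handle on its +y side, 95 mm in diameter, 149 mm high; the handle reaches 86 mm from the axis. Origin: centre of its underside.
There are look-alikes about, which are no part of the job. Of the things like the part that bears bank_center, leave any that is green; of the rest the smaller one is meant.

How it is judged:
At the end, for the whole second after the job is handed in: Bank flat on mat, within 15 mm and 0.2 rad; charger flat on bank, within 12 mm; notes on the desk before the pot, gap 30 to 70 mm, within 15 mm sideways; jar on the desk within 15 mm (along and across) of the pot-clock midpoint; all level within 0.1 rad, released, at rest (horizontal distance between bank_center and mat below 0.015 m and angle between the x axis of bank_center and the x axis of mat, either way round below 0.2 rad and height (world z) of bank_center between 0.009 and 0.017 m and horizontal distance between charger_center and bank_center below 0.012 m and height (world z) of charger_center between 0.03 and 0.04 m and x of notes_center in the frame of pot between -0.13 and -0.09 m and y of notes_center in the frame of pot between -0.015 and 0.015 m and height (world z) of notes_center between 0.0175 and 0.0275 m and y of jar_center in the frame of pot between -0.145 and -0.115 m and x of jar_center in the frame of pot between -0.015 and 0.015 m and height (world z) of jar_center between 0.033 and 0.043 m and angle between each of bank_center, charger_center, notes_center, jar_center's own z axis and vertical below 0.1 rad and linear speed of each of bank, charger, notes, jar below 0.02 m/s and angular speed of each of bank, charger, notes, jar below 0.2 rad/s); the robot touches nothing.
It fails at once if the phone is disturbed (moved more than 25 mm) (distance of phone from where it was at the start of the episode above 0.025 m).
It fails at once if the mouse is disturbed (moved more than 25 mm) (distance of mouse from where it was at the start of the episode above 0.025 m).
It fails at once if the jug is disturbed (moved more than 25 mm) (distance of jug from where it was at the start of the episode above 0.025 m).
It also fails if it takes over 112 s, if anything falls off the work surface, if the arm or the gripper's body presses on something with over 40 N, if the wrist force passes 120 N, or if a joint passes its speed limit or range.

### The arm

A 6-joint arm with a two-finger parallel gripper is mounted at the origin on the work surface. World frame = base frame: x ahead of the robot, y to its left, z up, the work surface at z = 0. Lengths are in m, angles in rad, forces in N, time in s.
With the tool pointing down it reaches from about 0.375 to 0.9 m from the base axis. Payload 3.1 kg.
Tool frame: the origin (TCP) lies between the finger pads; the fingertips stand 8 mm ahead of it and the grasp point (between the pads) lies 11 mm behind it; z points along the fingers, y is the line along which they close (so a half turn about z gives the same grasp; the last joint's range is limited). The gripper opens to 87 mm and grips with 3 to 60 N. Pads are 19 mm wide; open, the fingers measure 117 mm over their backs; the gripper's body (75 mm by 190 mm) begins 51 mm behind the grasp point.
Start: joints at [0.958, 0.527, 1.433, -0, 1.181, -0.178], TCP at [0.263, 0.567, 0.231] pointing down, gripper open.
Joint ranges: [-3.08, 3.08], [-0.75, 2.2], [0.22, 2.44], [-1.43, 4.57], [0, 2.65], [-2.85, 2.85]. Speed limits (rad/s): [2.79, 2.79, 3.14, 3.14, 3.14, 3.14].

### API

Orientations are given as a unit quaternion [x, y, z, w].
In Python, from rig import robot, vision, job gives the robot as it stands.
- The arm moves only by the shell command python3 -m handwheel 'ROWS' [OPENING] [FORCE]. ROWS is JSON, a list of rows, each a list of 4 numbers: the shift along the tool's x, y, z as a fraction of full scale, then the turn about the tool's z as a fraction of full scale. A call has 1 to 20 rows; each row is the pose to reach, as a shift and turn from the pose commanded when the call began, along the tool's axes at that moment, turning the shorter way round; what a row does not reach only later rows make up. Full scale, the value 1, is 300 mm for a shift and 2 pi rad for a turn. A row lasts 1/12 s, in which the tool goes at most 41.7 mm and 7.16 degrees, less where a joint would pass 70% of its speed; a pose out of reach is approached as far as the arm can. A call with a number of a shift or a turn outside -1 to 1 is refused whole. A call with a gripper value outside its range is refused whole. OPENING is the opening in per cent of the stroke, from 0 (shut) to 100 (fully open), set as the call begins (- or left out, the last holds). The fingers move at their own pace and stop on an object; FORCE is the grip in N (left out, the last holds). Time passes only in rows, so rows that repeat a pose let the fingers close. It gives the time, the measured TCP pose, the force, the opening and the grip force at its end, in the units of the state.
- robot.get_obs(): the state, without advancing time (a new reading comes with each control period).
- vision.camera(name): name is "scene" or "top"; returns a dict with "frame" (384x512x3 uint8, red, green, blue), "K" (3x3 intrinsics, pixels), "cam_to_world" (4x4, takes a point from camera to world coordinates). Camera axes: x right, y down, z forward; pixel columns grow to the right and rows downward; lengths in m; the calibration is good to about 2 mm. A picture is of the moment at which its call begins. There is no depth.
- job.hand_in(): hands the job in; it is judged then, once.
Trained networks look in the newest picture that a camera, given by its name, has taken for a name from the list of things; names that differ only in an ending like _2 or _b are one class to them, and where a whole thing is asked for, a point or a joint stands for the part that bears it (a point fixed in the world has none). Each returns a list of dicts, best first, with "conf" (0 to 1); they miss things now and then, are a little off and sometimes report something else, mostly with a low value. They report only what shows in the picture. A call takes as long as a camera call. They do not tell look-alikes from the thing itself.
- vision.look_for(camera, label): "point" ([row, column] in pixels, amid what is visible of it).
- vision.outline_of(camera, label): "mask" (384x512 bool, what is visible of it) and "point" ([row, column] in pixels, amid what is visible of it).
The state is a dict: "time": time; "q": joint angles; "joint_velocities": joint speeds; "joint_torque": joint torques, N m; "position": TCP position; "tool_rot": TCP orientation; "ft_force": force on the tool from outside, world axes, zero at the start; "moment": the same for the moment, N m; "grip_width": finger opening in m; "grip_force": force on a finger pad.
Only numpy, scipy, OpenCV 4.12 (cv2) and the standard library are available. Lean on these libraries where they do the work, as an engineer would, in place of code of your own. Each camera call takes 0.05 s, during which the arm holds its last target. There are 200 camera calls.

## Working session

There is one attempt and no reset: what is moved stays moved. The work goes in short steps, Python scripts to look and compute and a shell command to move; the robot and the scene stay as the last step left them, time stands still between calls to the robot, and variables do not carry over. Pictures are saved under pics/ and viewed, at most 14 in all, crops included, and the job is handed in when it is done.

```bash
mkdir -p pics; ls; python3 - <<'E'
from rig import robot, vision, job
import cv2
for n in ["scene","top"]:
    c=vision.camera(n); cv2.imwrite(f"pics/{n}0.png",cv2.resize(c["frame"][:,:,::-1],(800,600),interpolation=cv2.INTER_CUBIC)); print(n,c["K"].round(1).tolist(),c["cam_to_world"].round(3).tolist())
    for l in ["bank_center","charger_center","notes_center","jar_center","mat","pot","clock","phone","mouse","jug"]:
        print(l,[( [int(v) for v in d["point"]],round(d["conf"],2)) for d in vision.look_for(n,l)])
o=robot.get_obs();print(o)
E
```

```text
pics
scene [[389.8, 0.0, 259.3], [0.0, 389.8, 185.2], [0.0, 0.0, 1.0]] [[-0.011, 0.68, -0.733, 1.356], [1.0, 0.002, -0.013, 0.012], [-0.007, -0.733, -0.68, 0.937], [0.0, 0.0, 0.0, 1.0]]
bank_center [([178, 149], 0.93), ([152, 182], 0.62), ([206, 196], 0.58)]
charger_center [([209, 138], 0.8)]
notes_center [([201, 250], 0.72), ([195, 375], 0.18)]
jar_center [([197, 376], 0.91)]
mat []
pot [([247, 327], 0.74)]
clock [([243, 241], 0.88)]
phone [([194, 305], 0.84)]
mouse [([179, 202], 0.89)]
jug [([253, 408], 0.9)]
top [[355.9, 0.0, 256.9], [0.0, 355.9, 191.2], [0.0, 0.0, 1.0]] [[0.003, -0.979, 0.202, 0.208], [-1.0, -0.003, 0.002, -0.016], [-0.002, -0.202, -0.979, 1.108], [0.0, 0.0, 0.0, 1.0]]
bank_center [([229, 382], 0.77), ([284, 351], 0.73), ([186, 322], 0.7)]
charger_center [([175, 377], 0.68)]
notes_center [([182, 263], 0.85), ([225, 322], 0.23)]
jar_center [([183, 129], 0.8)]
mat [([201, 204], 0.65), ([138, 351], 0.64)]
pot [([118, 191], 0.61)]
clock [([126, 274], 0.63), ([222, 321], 0.6)]
phone [([202, 199], 0.98)]
mouse [([223, 322], 0.6), ([186, 321], 0.24)]
jug [([106, 122], 0.67)]
{'time': 1.1, 'q': array([ 9.57541592e-01,  5.27484623e-01,  1.43268647e+00, -9.74139306e-06,
        1.18138962e+00, -1.78525128e-01]), 'joint_velocities': array([-0.00040146, -0.00038407, -0.00100123, -0.00062479, -0.00146276,
        0.00067442]), 'joint_torque': array([ 5.40735400e-04, -4.40019679e+01, -1.76987261e+01,  6.33584918e-02,
        5.03486744e-02, -6.88560931e-06]), 'position': array([0.26321117, 0.56685959, 0.23056217]), 'tool_rot': array([2.15655381e-01, 9.76469537e-01, 1.29951346e-05, 1.03152296e-05]), 'ft_force': array([-0.43404297, -0.57756616, -0.22388998]), 'moment': array([-0.01371768, -0.01438431, -0.00886687]), 'grip_force': 0.0, 'grip_width': 0.08707828748396376}
```

View pics/top0.png

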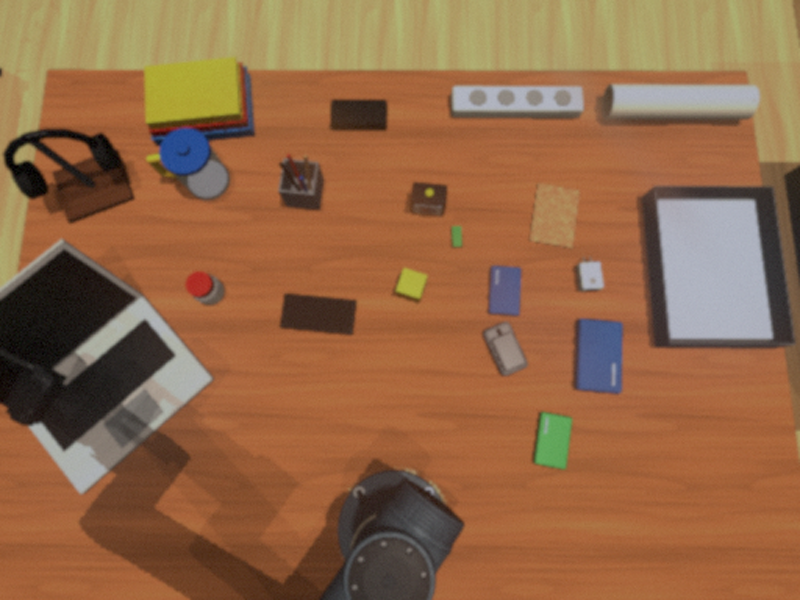

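View pics/scene0.png

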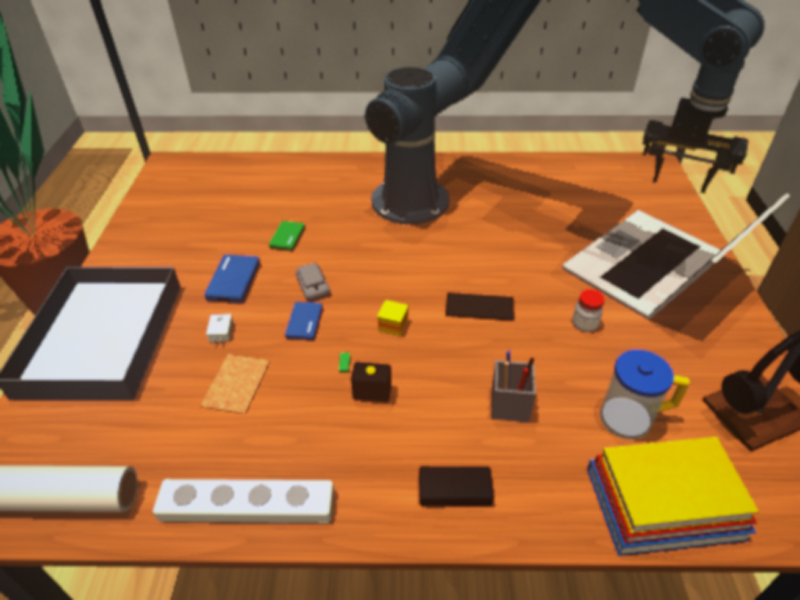

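The pictures, in 800x600 top pixels:
- **Bank candidates:** small blue (505,290), large blue (600,355), green (553,440). Green is excluded and the smaller of the rest is meant, so I want (505,290).
- **Charger:** (590,276).
- **Notes:** (411,284).
- **Jar:** (203,288).
- **Mat:** (555,215).
- **Pot and clock:** (300,185) and (429,198).

Next I fit the known solids to the masks in both cameras.

```bash
cat > h.py <<'E'
import numpy as np, cv2
from scipy.optimize import minimize
from rig import robot, vision, job
S=4
def box(sx,sy,z0,z1): return np.array([[a*sx/2,b*sy/2,z] for a in(-1,1) for b in(-1,1) for z in(z0,z1)])
def cyl(r,z0,z1):
    t=np.linspace(0,2*np.pi,32); return np.array([[r*np.cos(a),r*np.sin(a),z] for a in t for z in(z0,z1)])
SOL=dict(bank_center=box(.1,.062,0,.016),charger_center=box(.056,.044,0,.028),notes_center=box(.05,.05,0,.045),jar_center=cyl(.028,0,.076),
 mat=box(.13,.09,0,.005),phone=box(.072,.148,0,.008),mouse=box(.1,.058,0,.032),jug=cyl(.0475,0,.149))
SOL['pot']=box(.07,.07,0,.085); c=box(.045,.07,0,.066); c[:,1]-=.26; SOL['clock']=c
def proj(c,P):
    M=np.linalg.inv(c["cam_to_world"]); p=P@M[:3,:3].T+M[:3,3]; p=p@c["K"].T; return p[:,:2]/p[:,2:]
def ray(c,rc,z):
    d=c["cam_to_world"][:3,:3]@np.linalg.solve(c["K"],[rc[1],rc[0],1]); o=c["cam_to_world"][:3,3]; return o+d*(z-o[2])/d[2]
def place(V,p,dz=0):
    s,k=np.sin(p[2]),np.cos(p[2]); return np.c_[p[0]+k*V[:,0]-s*V[:,1],p[1]+s*V[:,0]+k*V[:,1],V[:,2]+dz]
def hullmask(c,P):
    q=cv2.convexHull(proj(c,P).astype(np.float32))[:,0]; im=np.zeros((384*S,512*S),np.uint8)
    cv2.fillConvexPoly(im,np.round((q*S+(S-1)/2)*16).astype(np.int32),1,shift=4)
    return cv2.resize(im.astype(np.float32),(512,384),interpolation=cv2.INTER_AREA)
def fit(obs,x0,dz=0,yaws=None):
    """obs: list of (cam,mask,solid)"""
    def cost(p): 
        t=0
        for c,m,V in obs:
            h=hullmask(c,place(V,p,dz)); t+=np.abs(h-m).sum()/m.sum()
        return t/len(obs)
    best=None
    for y in (yaws if yaws is not None else np.arange(-np.pi/2,np.pi/2,np.pi/8)):
        r=minimize(cost,[x0[0],x0[1],y],method='Nelder-Mead',options=dict(initial_simplex=np.array([[x0[0],x0[1],y],[x0[0]+.015,x0[1],y],[x0[0],x0[1]+.015,y],[x0[0],x0[1],y+.25]]),maxiter=90))
        if best is None or r.fun<best.fun: best=r
    return best.x,best.fun
def getmask(c,name,label,xy,tol=.05,z=0.02):
    for d in vision.outline_of(name,label):
        p=ray(c,d["point"],z)
        if xy is None or np.hypot(*(p[:2]-xy))<tol: return d["mask"].astype(np.float32)
E
python3 - <<'E'
from h import *
cs={n:vision.camera(n) for n in("top","scene")}
near=dict(bank_center=(290,505),charger_center=(276,590),notes_center=(284,411),jar_center=(288,203),mat=(215,555),phone=(314,318),mouse=(350,505))
for l,(r,k) in near.items():
    z=SOL[l][:,2].max()/2
    xy=ray(cs["top"],(r*.64,k*.64),z)[:2]
    obs=[]
    for n,c in cs.items():
        m=getmask(c,n,l,xy,z=z)
        if m is not None: obs.append((c,m,SOL[l]))
    res=[fit(o,xy) for o in ([obs]+[[q] for q in obs] if obs else [])]
    print(l,xy.round(3),len(obs),[(x.round(3).tolist(),round(f,2)) for x,f in res])
obs=[]
xy=ray(cs["top"],(185*.64,300*.64),.04)[:2]
for n,c in cs.items():
    m=getmask(c,n,"pot",xy,z=.05); 
    if m is not None: obs.append((c,m,SOL["pot"]))
    m=getmask(c,n,"clock",xy+[0,-.26],z=.03,tol=.08)
    if m is not None: obs.append((c,m,SOL["clock"]))
print("pot",xy,len(obs),fit(obs,xy,yaws=[-.3,0,.3]))
for o in obs: print(fit([o],xy,yaws=[-.2,.2]))
E
```

```text
bank_center [ 0.454 -0.223] 2 [([0.453, -0.221, -0.072], np.float64(0.08)), ([0.453, -0.221, -0.09], np.float64(0.06)), ([0.452, -0.22, -0.0], np.float64(0.08))]
charger_center [ 0.482 -0.395] 1 [([0.48, -0.392, 0.129], np.float64(0.12)), ([0.48, -0.392, 0.129], np.float64(0.12))]
notes_center [ 0.462 -0.033] 2 [([0.46, -0.03, -0.268], np.float64(0.09)), ([0.461, -0.031, -0.268], np.float64(0.12)), ([0.46, -0.03, -1.832], np.float64(0.07))]
jar_center [0.449 0.378] 2 [([0.449, 0.378, 0.421], np.float64(0.19)), ([0.447, 0.374, -0.323], np.float64(0.21)), ([0.449, 0.378, -0.364], np.float64(0.15))]
mat [ 0.616 -0.335] 1 [([0.616, -0.332, -0.186], np.float64(0.05)), ([0.616, -0.332, -0.186], np.float64(0.05))]
phone [0.404 0.154] 2 [([0.404, 0.157, -0.096], np.float64(0.09)), ([0.404, 0.156, -0.095], np.float64(0.08)), ([0.404, 0.156, -0.09], np.float64(0.1))]
mouse [ 0.331 -0.218] 2 [([0.335, -0.217, -2.778], np.float64(0.21)), ([0.335, -0.216, 0.427], np.float64(0.15)), ([0.332, -0.219, 0.343], np.float64(0.25))]
pot [0.66579492 0.19479167] 4 (array([ 0.66524117,  0.19336606, -0.10111652]), np.float64(0.08547984063625336))
(array([ 0.6652965 ,  0.1934605 , -0.05669338]), np.float64(0.0583232082426548))
(array([ 0.67745962,  0.19184574, -0.14867797]), np.float64(0.1033761128783226))
(array([ 0.66525788,  0.19312592, -0.10000605]), np.float64(0.05621407926082611))
(array([0.6354535 , 0.19546065, 0.00682238]), np.float64(0.09095528721809387))
```

```bash
cat >> h.py <<'E'
def go(x,y,z,ang=None):
    """rows for moving TCP to world xyz with closing axis at world angle ang"""
    from scipy.spatial.transform import Rotation as R
    o=robot.get_obs(); Rm=R.from_quat(o["tool_rot"]).as_matrix(); d=Rm.T@(np.array([x,y,z])-o["position"])
    a=np.arctan2(Rm[1,1],Rm[0,1]); t=0
    if ang is not None: t=-((ang-a+np.pi)%(2*np.pi)-np.pi)
    print("t%.2f"%o["time"],"row",(d/.3).round(4).tolist(),"turn",round(t/2/np.pi,4),"min rows",int(max(np.ceil(np.linalg.norm(d)/.0417),np.ceil(abs(t)/.125))))
E
python3 - <<'E'
from h import *
c=vision.camera("top"); f=c["frame"].copy()
f=cv2.resize(f,None,fx=4,fy=4,interpolation=cv2.INTER_CUBIC)
P=dict(bank_center=(.453,-.221,-.08),charger_center=(.48,-.392,.129),notes_center=(.46,-.03,-.268),jar_center=(.449,.378,0),mat=(.616,-.332,-.186),pot=(.665,.193,-.101),clock=(.665,.193,-.101))
for l,p in P.items():
    q=cv2.convexHull(proj(c,place(SOL[l],p)).astype(np.float32))
    cv2.polylines(f,[np.round(q*4+1.5).astype(np.int32)],True,(0,255,255),1)
cv2.imwrite("pics/crop1.png",cv2.resize(f[400:1000,450:1650],(800,400))[:,:,::-1])
for l in ["jug"]:
  for n in ("top","scene"):
    c=vision.camera(n); m=getmask(c,n,l,None); print(fit([(c,m,SOL[l])],ray(c,np.argwhere(m).mean(0),.08)[:2],yaws=[0]))
for n in ("top","scene"):
    c=vision.camera(n)
    for d in vision.outline_of(n,"charger_center")+vision.outline_of(n,"mat"): print(n,d["conf"],d["point"])
go(.453,-.221,.15,np.pi/2-.08)
E
```

```text
(array([0.68814909, 0.3963216 , 0.54734011]), np.float64(0.1501064896583557))
(array([0.69631259, 0.40025158, 0.47165001]), np.float64(0.1543981432914734))
top 0.71 [178.0, 376.3]
top 0.3 [137.6, 353.5]
top 0.93 [138.8, 353.2]
top 0.37 [174.1, 375.8]
scene 0.5 [210.1, 141.7]
scene 0.65 [208.4, 193.3]
scene 0.62 [245.4, 149.5]
scene 0.62 [210.4, 140.7]
t2.65 row [-1.6799, -2.1153, 0.2685] turn -0.0565 min rows 20
```

View pics/crop1.png

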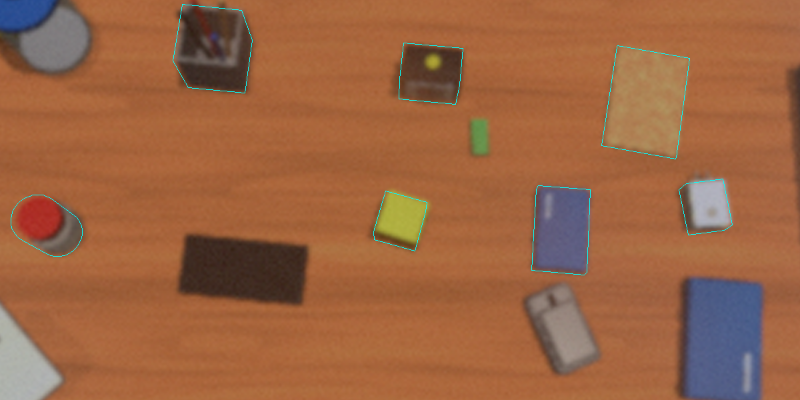

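The crop shows the outlines sitting on the objects. The chosen bank at crop (562,230) fits 100 x 62 mm, the big blue one at (722,340) is larger, and the mouse is next to it at (562,330). Now I move.

```bash
python3 -m handwheel '[[-0.8,-1,-0.2,-0.03],[-0.8,-1,-0.2,-0.03],[-0.8,-1,-0.2,-0.03],[-0.8,-1,-0.2,-0.03],[-0.8,-1,-0.2,-0.03],[-0.8,-1,-0.2,-0.03],[-0.8,-1,-0.2,-0.03],[-0.8,-1,-0.2,-0.03],[-0.8,-1,-0.2,-0.03],[-0.8,-1,-0.2,-0.03],[-0.8,-1,-0.2,-0.03]]' 100; python3 -c "
from h import *
go(.453,-.221,.12,np.pi/2-.08)"
```

```text
time: 3.57
position: [0.3559, 0.1911, 0.2915]
tool_rot: [0.125, 0.992, -0.0, 0.001]
ft_force: [-0.6, 0.3, 0.3]
grip_width: 0.0872
grip_force: 0.0
t3.57 row [-0.654, -1.2499, 0.573] turn -0.0273 min rows 11
```

```bash
python3 -m handwheel '[[-0.654,-1,0.2,-0.0273],[-0.654,-1,0.2,-0.0273],[-0.654,-1,0.2,-0.0273],[-0.654,-1,0.2,-0.0273],[-0.654,-1,0.2,-0.0273],[-0.654,-1,0.2,-0.0273],[-0.654,-1,0.2,-0.0273],[-0.654,-1,0.2,-0.0273],[-0.654,-1,0.2,-0.0273],[-0.654,-1,0.2,-0.0273]]'; python3 -c "
from h import *
go(.453,-.221,.06,np.pi/2-.08)"
```

```text
time: 4.4
position: [0.4755, -0.1512, 0.2297]
tool_rot: [0.039, 0.999, -0.002, 0.002]
ft_force: [0.3, 0.4, 0.5]
grip_width: 0.0873
grip_force: 0.0
t4.40 row [0.0589, -0.2358, 0.5663] turn 0.0002 min rows 5
```

```bash
python3 -m handwheel '[[0.059,-0.236,0.1,0],[0.059,-0.236,0.3,0],[0.059,-0.236,0.566,0],[0.059,-0.236,0.566,0],[0.059,-0.236,0.566,0],[0.059,-0.236,0.566,0],[0.059,-0.236,0.566,0],[0.059,-0.236,0.566,0]]'; python3 -c "
from h import *
go(.453,-.221,.0105,np.pi/2-.08)"
```

```text
time: 5.07
position: [0.4499, -0.214, 0.062]
tool_rot: [0.037, 0.999, -0.0, 0.001]
ft_force: [0.9, 0.6, 0.0]
grip_width: 0.0868
grip_force: 0.0
t5.07 row [-0.0118, -0.0222, 0.1717] turn 0.001 min rows 2
```

```bash
python3 -m handwheel '[[-0.012,-0.022,0.05,0],[-0.012,-0.022,0.1,0],[-0.012,-0.022,0.17,0],[-0.012,-0.022,0.17,0],[-0.012,-0.022,0.17,0]]'; python3 -m handwheel '[[0,0,0,0],[0,0,0,0],[0,0,0,0],[0,0,0,0],[0,0,0,0],[0,0,0,0],[0,0,0,0],[0,0,0,0]]' 0 20
```

```text
time: 5.48
position: [0.453, -0.2213, 0.0117]
tool_rot: [0.037, 0.999, -0.001, 0.001]
ft_force: [0.3, -0.3, -0.8]
grip_width: 0.0866
grip_force: 0.0
time: 6.15
position: [0.4522, -0.2216, 0.0104]
tool_rot: [0.037, 0.999, -0.0, 0.001]
ft_force: [0.6, 0.5, 6.4]
grip_width: 0.0621
grip_force: 20.0
```

```bash
python3 -m handwheel '[[0,0,-0.1,0],[0,0,-0.25,0],[0,0,-0.25,0],[0,0,-0.25,0]]'; python3 -c "
from h import *
go(.616,-.332,.075,np.pi/2-.186)"
```

```text
time: 6.48
position: [0.4531, -0.2222, 0.0867]
tool_rot: [0.037, 0.999, -0.002, 0.002]
ft_force: [0.2, -0.3, -2.2]
grip_width: 0.0618
grip_force: 20.0
t6.48 row [-0.5687, -0.3242, 0.0423] turn 0.0177 min rows 5
```

```bash
python3 -m handwheel '[[-0.1,-0.06,0,0.004],[-0.2,-0.12,0,0.008],[-0.3,-0.18,0,0.012],[-0.4,-0.24,0,0.0177],[-0.5,-0.29,0,0.0177],[-0.569,-0.324,0.04,0.0177],[-0.569,-0.324,0.04,0.0177],[-0.569,-0.324,0.04,0.0177],[-0.569,-0.324,0.04,0.0177]]'; python3 - <<'E'
from h import *
go(.616,-.332,.0165,np.pi/2-.186)
E
```

```text
time: 7.23
position: [0.6126, -0.3293, 0.07]
tool_rot: [0.093, 0.996, 0.002, -0.003]
ft_force: [-1.0, 0.3, -2.1]
grip_width: 0.0615
grip_force: 20.0
t7.23 row [-0.0139, -0.0073, 0.1783] turn -0.0 min rows 2
```

```bash
python3 -m handwheel '[[-0.012,-0.007,0.05,0],[-0.012,-0.007,0.1,0],[-0.012,-0.007,0.14,0],[-0.012,-0.007,0.16,0],[-0.012,-0.007,0.178,0],[-0.012,-0.007,0.178,0],[-0.012,-0.007,0.178,0]]'; python3 - <<'E'
from h import *
go(.616,-.332,.0155,np.pi/2-.186)
E
```

```text
time: 7.82
position: [0.6178, -0.3335, 0.019]
tool_rot: [0.093, 0.996, 0.0, -0.0]
ft_force: [0.1, 0.2, -1.8]
grip_width: 0.0616
grip_force: 20.0
t7.82 row [0.0068, 0.0039, 0.0117] turn 0.0 min rows 1
```

```bash
python3 -m handwheel '[[0.006,0.004,0.006,0],[0.006,0.004,0.011,0],[0.006,0.004,0.011,0],[0.006,0.004,0.011,0]]'; python3 -m handwheel '[[0,0,0,0],[0,0,0,0],[0,0,0,0],[0,0,0,0],[0,0,-0.1,0],[0,0,-0.3,0],[0,0,-0.4,0],[0,0,-0.4,0],[0,0,-0.4,0]]' 100; python3 - <<'E'
from h import *
go(.48,-.392,.09,np.pi/2+.129)
E
```

```text
time: 8.15
position: [0.6165, -0.3322, 0.0165]
tool_rot: [0.093, 0.996, -0.0, 0.0]
ft_force: [0.2, 0.2, -1.0]
grip_width: 0.0615
grip_force: 20.0
time: 8.9
position: [0.619, -0.334, 0.1413]
tool_rot: [0.093, 0.996, -0.003, 0.004]
ft_force: [-0.2, 0.0, -0.1]
grip_width: 0.0871
grip_force: 0.0
t8.90 row [0.4212, -0.2747, 0.1683] turn -0.0501 min rows 4
```

```bash
python3 -m handwheel '[[0.421,-0.27,0,-0.05],[0.421,-0.27,0,-0.05],[0.421,-0.27,0.1,-0.05],[0.421,-0.27,0.168,-0.05],[0.421,-0.27,0.168,-0.05],[0.421,-0.27,0.168,-0.05],[0.421,-0.27,0.168,-0.05]]'; python3 - <<'E'
from h import *
go(.48,-.392,.016,np.pi/2+.129)
cs={n:vision.camera(n) for n in("top",)}
for l,xy in (("bank_center",(.616,-.332)),("charger_center",(.48,-.392))):
  for n,c in cs.items():
    m=getmask(c,n,l,np.array(xy))
    if m is not None: print(l,fit([(c,m,SOL[l])],xy,dz=.005 if l[0]=='b' else 0,yaws=[-.18,.13]))
f=cs["top"]["frame"][110:230,300:460]; cv2.imwrite("pics/c2.png",cv2.resize(f,None,fx=4,fy=4,interpolation=cv2.INTER_CUBIC)[:,:,::-1])
E
```

```text
time: 9.48
position: [0.4772, -0.3881, 0.0846]
tool_rot: [-0.064, 0.998, 0.001, -0.0]
ft_force: [0.4, -0.9, 0.5]
grip_width: 0.0871
grip_force: 0.0
t9.48 row [-0.0078, -0.0144, 0.2285] turn -0.0003 min rows 2
charger_center (array([ 0.48001302, -0.39411432,  0.5237189 ]), np.float64(3.378424644470215))
```

View pics/c2.png

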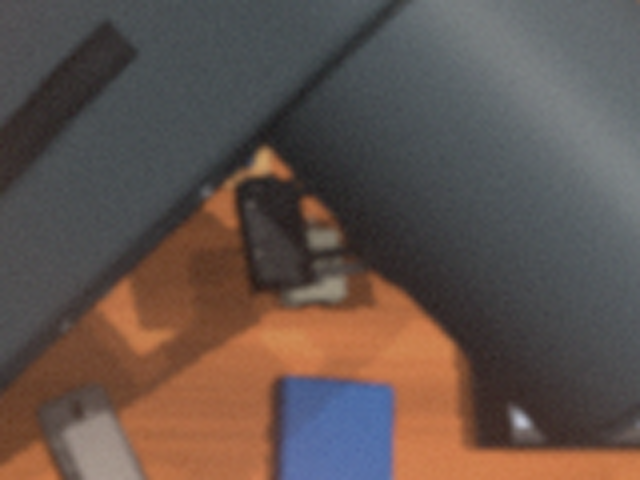

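The arm hides the mat in this view, but the gripper sits over the charger. I grasp the charger now and check the bank afterwards.

```bash
python3 -m handwheel '[[-0.004,-0.007,0.08,0],[-0.004,-0.007,0.16,0],[-0.004,-0.007,0.22,0],[-0.004,-0.007,0.225,0],[-0.004,-0.007,0.225,0],[-0.004,-0.007,0.225,0]]';  python3 -m handwheel '[[0,0,0,0],[0,0,0,0],[0,0,0,0],[0,0,0,0],[0,0,0,0],[0,0,0,0],[0,0,0,0],[0,0,0,0]]' 0 15; python3 -m handwheel '[[0,0,-0.1,0],[0,0,-0.3,0],[0,0,-0.4,0],[0,0,-0.4,0],[0,0,-0.4,0],[0,0,-0.4,0]]'
```

```text
time: 10.13
position: [0.48, -0.3907, 0.0192]
tool_rot: [-0.065, 0.998, -0.001, 0.001]
ft_force: [0.3, -0.1, 1.2]
grip_width: 0.0871
grip_force: 0.0
time: 10.8
position: [0.479, -0.3909, 0.0183]
tool_rot: [-0.064, 0.998, -0.001, 0.0]
ft_force: [0.3, -1.1, 0.6]
grip_width: 0.044
grip_force: 14.9
time: 11.3
position: [0.4783, -0.3898, 0.138]
tool_rot: [-0.064, 0.998, 0.0, -0.0]
ft_force: [-0.6, 0.3, -1.5]
grip_width: 0.0443
grip_force: 14.9
```

```bash
python3 - <<'E'
from h import *
for n in ("scene","top"):
    c=vision.camera(n); m=getmask(c,n,"bank_center",np.array((.616,-.332)))
    if m is not None: print(n,fit([(c,m,SOL["bank_center"])],(.616,-.332),dz=.005,yaws=[-.3,-.1]))
    m=getmask(c,n,"mat",np.array((.616,-.332)))
    if m is not None: print(n,"mat",fit([(c,m,SOL["mat"])],(.616,-.332),yaws=[-.3,-.1]))
    f=c["frame"]
    if n=="scene": cv2.imwrite("pics/c3.png",cv2.resize(f[180:300,90:250],None,fx=4,fy=4,interpolation=cv2.INTER_CUBIC)[:,:,::-1])
go(.616,-.332,.1,np.pi/2-.186)
E
```

```text
scene (array([ 0.61665067, -0.33086469, -0.14676273]), np.float64(0.11190670728683472))
t11.60 row [-0.4809, 0.1312, 0.1206] turn 0.05 min rows 4
```

View pics/c3.png

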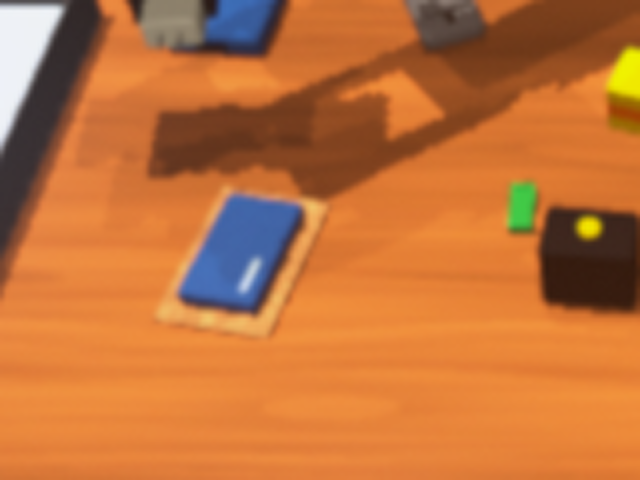

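The bank lies centred and square on the mat, crop (242,252). Next is the charger.

```bash
python3 -m handwheel '[[-0.12,0.03,0,0.012],[-0.24,0.06,0,0.025],[-0.36,0.09,0,0.038],[-0.44,0.12,0,0.05],[-0.481,0.131,0.05,0.05],[-0.481,0.131,0.12,0.05],[-0.481,0.131,0.12,0.05],[-0.481,0.131,0.12,0.05],[-0.481,0.131,0.12,0.05]]'; python3 - <<'E'
from h import *
go(.6165,-.3315,.041,np.pi/2-.186)
E
```

```text
time: 12.35
position: [0.6164, -0.3332, 0.102]
tool_rot: [0.093, 0.996, 0.0, -0.0]
ft_force: [0.5, 0.7, -0.9]
grip_width: 0.0442
grip_force: 14.9
t12.35 row [0.0006, 0.0057, 0.2033] turn -0.0001 min rows 2
```

```bash
python3 -m handwheel '[[0,0.005,0.06,0],[0,0.005,0.12,0],[0,0.005,0.17,0],[0,0.005,0.19,0],[0,0.005,0.2,0],[0,0.005,0.203,0],[0,0.005,0.203,0],[0,0.005,0.203,0]]'; python3 - <<'E'
from h import *
go(.6165,-.3315,.0395,np.pi/2-.186)
E
```

```text
time: 13.02
position: [0.6177, -0.332, 0.0423]
tool_rot: [0.093, 0.996, -0.001, 0.001]
ft_force: [0.9, -0.5, -1.4]
grip_width: 0.0442
grip_force: 14.9
t13.02 row [0.0043, 0.001, 0.0093] turn -0.0 min rows 1
```

```bash
python3 -m handwheel '[[0.003,0.001,0.005,0],[0.003,0.001,0.009,0],[0.003,0.001,0.009,0],[0.003,0.001,0.009,0]]'; python3 -m handwheel '[[0,0,0,0],[0,0,0,0],[0,0,0,0],[0,0,0,0],[0,0,-0.1,0],[0,0,-0.3,0],[0,0,-0.5,0],[0,0,-0.5,0],[0,0,-0.5,0]]' 100; python3 - <<'E'
from h import *
go(.46,-.03,.11,np.pi/2-.268)
E
```

```text
time: 13.35
position: [0.6166, -0.3311, 0.0393]
tool_rot: [0.093, 0.996, -0.0, 0.0]
ft_force: [-0.8, 0.4, 3.4]
grip_width: 0.0442
grip_force: 14.9
time: 14.1
position: [0.6208, -0.3342, 0.1984]
tool_rot: [0.093, 0.996, -0.005, 0.007]
ft_force: [0.5, 0.1, 0.6]
grip_width: 0.0859
grip_force: 0.0
t14.10 row [0.7184, 0.8999, 0.2761] turn 0.0131 min rows 9
```

```bash
python3 -m handwheel '[[0.718,0.9,0,0.013],[0.718,0.9,0,0.013],[0.718,0.9,0,0.013],[0.718,0.9,0,0.013],[0.718,0.9,0,0.013],[0.718,0.9,0,0.013],[0.718,0.9,0,0.013],[0.718,0.9,0.1,0.013],[0.718,0.9,0.2,0.013],[0.718,0.9,0.276,0.013],[0.718,0.9,0.276,0.013],[0.718,0.9,0.276,0.013],[0.718,0.9,0.276,0.013]]'; python3 - <<'E'
from h import *
go(.46,-.03,.03,np.pi/2-.268)
E
```

```text
time: 15.18
position: [0.4561, -0.0266, 0.1066]
tool_rot: [0.134, 0.991, -0.0, 0.001]
ft_force: [-0.1, -0.6, 0.3]
grip_width: 0.0872
grip_force: 0.0
t15.18 row [-0.0149, -0.0074, 0.2553] turn -0.0 min rows 2
```

```bash
python3 -m handwheel '[[-0.012,-0.007,0.08,0],[-0.012,-0.007,0.16,0],[-0.012,-0.007,0.22,0],[-0.012,-0.007,0.28,0],[-0.012,-0.007,0.28,0],[-0.012,-0.007,0.28,0]]';  python3 -m handwheel '[[0,0,0,0],[0,0,0,0],[0,0,0,0],[0,0,0,0],[0,0,0,0],[0,0,0,0],[0,0,0,0],[0,0,0,0]]' 0 12; python3 -m handwheel '[[0,0,-0.1,0],[0,0,-0.3,0],[0,0,-0.4,0],[0,0,-0.4,0],[0,0,-0.4,0]]'; python3 - <<'E'
from h import *
go(.556,.204,.09,np.pi/2-.1)
E
```

```text
time: 15.68
position: [0.4586, -0.0297, 0.0224]
tool_rot: [0.134, 0.991, -0.0, 0.001]
ft_force: [0.1, 0.6, 0.0]
grip_width: 0.0868
grip_force: 0.0
time: 16.35
position: [0.4576, -0.0289, 0.022]
tool_rot: [0.133, 0.991, -0.0, 0.0]
ft_force: [0.2, -1.2, 3.5]
grip_width: 0.0501
grip_force: 12.0
time: 16.77
position: [0.4593, -0.0292, 0.1442]
tool_rot: [0.133, 0.991, -0.001, 0.003]
ft_force: [-0.1, 0.2, -0.5]
grip_width: 0.0504
grip_force: 12.0
t16.77 row [-0.1044, 0.8349, 0.1813] turn -0.0266 min rows 7
```

```bash
python3 -m handwheel '[[-0.015,0.12,0,-0.006],[-0.03,0.24,0,-0.012],[-0.045,0.36,0,-0.02],[-0.06,0.48,0,-0.0266],[-0.075,0.6,0,-0.0266],[-0.09,0.72,0,-0.0266],[-0.104,0.835,0,-0.0266],[-0.104,0.835,0.09,-0.0266],[-0.104,0.835,0.18,-0.0266],[-0.104,0.835,0.18,-0.0266],[-0.104,0.835,0.18,-0.0266],[-0.104,0.835,0.18,-0.0266]]'; python3 - <<'E'
from h import *
go(.555,.204,.025,np.pi/2-.1)
E
```

```text
time: 17.77
position: [0.5533, 0.2042, 0.0871]
tool_rot: [0.05, 0.999, -0.0, -0.001]
ft_force: [0.3, -0.2, -0.7]
grip_width: 0.0501
grip_force: 12.0
t17.77 row [-0.0059, 0.0001, 0.207] turn -0.0002 min rows 2
```

```bash
python3 -m handwheel '[[-0.004,0,0.06,0],[-0.004,0,0.12,0],[-0.004,0,0.17,0],[-0.004,0,0.2,0],[-0.004,0,0.212,0],[-0.004,0,0.215,0],[-0.004,0,0.215,0],[-0.004,0,0.215,0]]'; python3 - <<'E'
from h import *
go(.555,.204,.0215,np.pi/2-.1)
E
```

```text
time: 18.43
position: [0.5558, 0.2045, 0.0243]
tool_rot: [0.05, 0.999, 0.0, 0.001]
ft_force: [0.3, -0.3, -0.6]
grip_width: 0.0502
grip_force: 12.0
t18.43 row [0.0024, -0.0019, 0.0093] turn -0.0001 min rows 1
```

```bash
python3 -m handwheel '[[0.002,0,0.005,0],[0.002,0,0.01,0],[0.002,0,0.01,0],[0.002,0,0.01,0]]'; python3 -m handwheel '[[0,0,0,0],[0,0,0,0],[0,0,0,0],[0,0,0,0],[0,0,-0.1,0],[0,0,-0.3,0],[0,0,-0.5,0],[0,0,-0.6,0],[0,0,-0.6,0],[0,0,-0.6,0]]' 100; python3 - <<'E'
from h import *
go(.448,.377,.2,-.1)
E
```

```text
time: 18.77
position: [0.5551, 0.2047, 0.0219]
tool_rot: [0.05, 0.999, 0.0, 0.001]
ft_force: [-2.0, -0.5, 7.2]
grip_width: 0.0501
grip_force: 12.0
time: 19.6
position: [0.5583, 0.2054, 0.2068]
tool_rot: [0.05, 0.999, 0.001, 0.006]
ft_force: [0.5, 1.0, 0.7]
grip_width: 0.0869
grip_force: 0.0
t19.60 row [0.4233, 0.5324, 0.0191] turn 0.25 min rows 13
```

```bash
python3 -m handwheel '[[0.423,0.532,0,0.25],[0.423,0.532,0,0.25],[0.423,0.532,0,0.25],[0.423,0.532,0,0.25],[0.423,0.532,0,0.25],[0.423,0.532,0,0.25],[0.423,0.532,0,0.25],[0.423,0.532,0,0.25],[0.423,0.532,0,0.25],[0.423,0.532,0,0.25],[0.423,0.532,0,0.25],[0.423,0.532,0,0.25],[0.423,0.532,0.1,0.25],[0.423,0.532,0.2,0.25],[0.423,0.532,0.2,0.25],[0.423,0.532,0.2,0.25],[0.423,0.532,0.2,0.25]]'; python3 - <<'E'
from h import *
go(.448,.377,.044,-.1)
E
```

```text
time: 21.02
position: [0.4444, 0.3762, 0.1405]
tool_rot: [0.742, 0.671, 0.0, -0.0]
ft_force: [0.1, 0.2, 0.8]
grip_width: 0.0871
grip_force: 0.0
t21.02 row [0.0038, 0.0117, 0.3216] turn -0.0 min rows 3
```

```bash
python3 -m handwheel '[[0.003,0.01,0.08,0],[0.003,0.01,0.16,0],[0.003,0.01,0.24,0],[0.003,0.01,0.31,0],[0.003,0.01,0.32,0],[0.003,0.01,0.32,0],[0.003,0.01,0.32,0]]';  python3 -m handwheel '[[0,0,0,0],[0,0,0,0],[0,0,0,0],[0,0,0,0],[0,0,0,0],[0,0,0,0],[0,0,0,0],[0,0,0,0]]' 0 15; python3 -m handwheel '[[0,0,-0.1,0],[0,0,-0.25,0],[0,0,-0.4,0],[0,0,-0.55,0],[0,0,-0.7,0],[0,0,-0.7,0],[0,0,-0.7,0],[0,0,-0.7,0]]'; python3 - <<'E'
from h import *
go(.652,.064,.25,-.1)
for n in ("scene","top"):
    c=vision.camera(n); cv2.imwrite(f"pics/j_{n}.png",cv2.resize(c["frame"],(800,600))[:,:,::-1])
E
```

```text
time: 21.6
position: [0.4485, 0.3774, 0.0459]
tool_rot: [0.742, 0.671, 0.002, 0.0]
ft_force: [0.0, 0.8, 0.5]
grip_width: 0.0868
grip_force: 0.0
time: 22.27
position: [0.4481, 0.3769, 0.0448]
tool_rot: [0.742, 0.671, 0.001, 0.0]
ft_force: [0.9, -1.0, 2.8]
grip_width: 0.0549
grip_force: 15.0
time: 22.93
position: [0.4465, 0.3764, 0.254]
tool_rot: [0.742, 0.671, -0.0, -0.0]
ft_force: [-0.1, -0.3, -0.7]
grip_width: 0.0547
grip_force: 15.0
t22.93 row [-0.9673, 0.7861, 0.0131] turn -0.0001 min rows 9
```

View pics/j_scene.png

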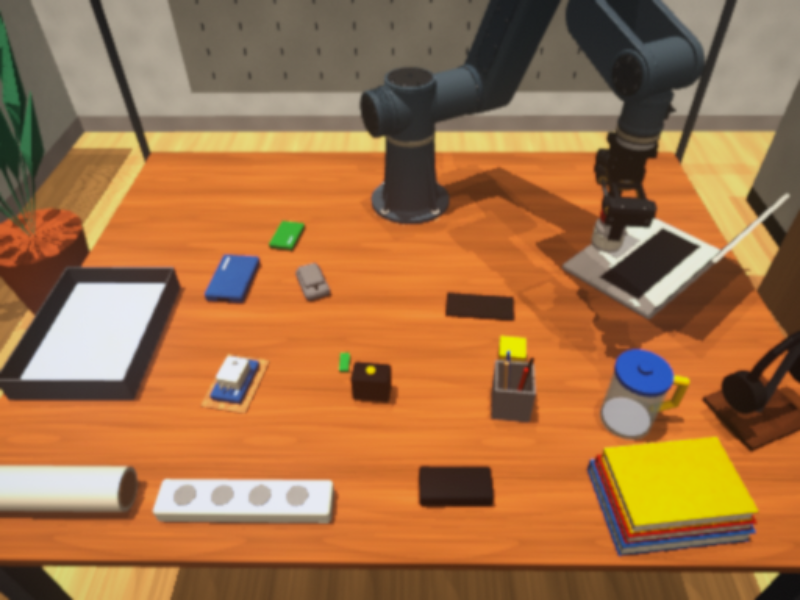

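```bash
python3 - <<'E'
from h import *
c=vision.camera("scene"); f=cv2.resize(c["frame"],None,fx=6,fy=6,interpolation=cv2.INTER_CUBIC)
for p,col in (((.4465,.3764,0),(0,255,255)),((.4465,.3624,0),(255,0,255))):
    q=cv2.convexHull(proj(c,place(SOL["jar_center"],p,dz=.209)).astype(np.float32))
    cv2.polylines(f,[np.round(q*6+2.5).astype(np.int32)],True,col,1)
cv2.imwrite("pics/j2.png",f[100*6:180*6,350*6:450*6][:,:,::-1])
E
```

```text
(no output)
```

View pics/j2.png

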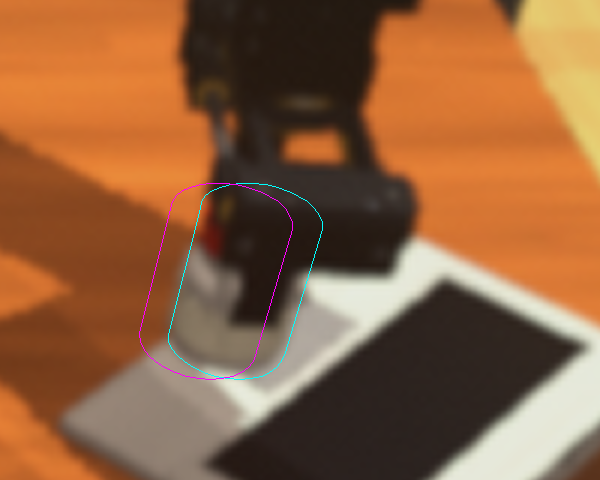

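The crop shows the jar's outline matching the cyan fit, centred in the fingers at about (228,300). I carry it over at height.

```bash
python3 -m handwheel '[[-0.1,0.08,0,0],[-0.2,0.16,0,0],[-0.3,0.24,0,0],[-0.4,0.32,0,0],[-0.5,0.4,0,0],[-0.6,0.48,0,0],[-0.7,0.56,0,0],[-0.8,0.65,0,0],[-0.9,0.73,0,0],[-0.967,0.786,0,0],[-0.967,0.786,0,0],[-0.967,0.786,0,0],[-0.967,0.786,0,0],[-0.967,0.786,0,0]]'; python3 - <<'E'
from h import *
go(.652,.064,.06,-.1)
E
```

```text
time: 24.25
position: [0.6513, 0.0656, 0.2529]
tool_rot: [0.741, 0.671, -0.001, -0.001]
ft_force: [0.5, -0.1, -1.0]
grip_width: 0.0549
grip_force: 15.0
t24.25 row [-0.0054, 0.0051, 0.6428] turn 0.0001 min rows 5
```

```bash
python3 -m handwheel '[[-0.004,0.003,0.1,0],[-0.004,0.003,0.2,0],[-0.004,0.003,0.3,0],[-0.004,0.003,0.4,0],[-0.004,0.003,0.5,0],[-0.004,0.003,0.6,0],[-0.004,0.003,0.65,0],[-0.004,0.003,0.68,0],[-0.004,0.003,0.68,0],[-0.004,0.003,0.68,0]]'; python3 - <<'E'
from h import *
go(.652,.064,.045,-.1)
E
```

```text
time: 25.08
position: [0.6535, 0.064, 0.0506]
tool_rot: [0.741, 0.671, 0.0, 0.0]
ft_force: [0.5, -0.1, -1.1]
grip_width: 0.0551
grip_force: 15.0
t25.08 row [-0.0004, -0.0051, 0.0187] turn 0.0001 min rows 1
```

```bash
python3 -m handwheel '[[0,-0.003,0.008,0],[0,-0.003,0.014,0],[0,-0.003,0.018,0],[0,-0.003,0.018,0],[0,-0.003,0.018,0]]'; python3 -m handwheel '[[0,0,0,0],[0,0,0,0],[0,0,0,0],[0,0,0,0],[0,0,-0.1,0],[0,0,-0.2,0],[0,0,-0.35,0],[0,0,-0.5,0],[0,0,-0.7,0],[0,0,-0.7,0],[0,0,-0.7,0]]' 100; python3 - <<'E'
from h import *
go(.4,.35,.3)
E
```

```text
time: 25.5
position: [0.6528, 0.063, 0.0454]
tool_rot: [0.742, 0.671, 0.0, 0.0]
ft_force: [-0.2, -0.3, -0.9]
grip_width: 0.0549
grip_force: 15.0
time: 26.42
position: [0.6567, 0.063, 0.263]
tool_rot: [0.742, 0.671, 0.005, 0.005]
ft_force: [0.5, -1.0, 0.9]
grip_width: 0.0871
grip_force: 0.0
t26.42 row [0.8662, -0.9451, -0.1371] turn 0.0 min rows 10
```

Clear of the work, then look.

```bash
python3 -m handwheel '[[0.866,-0.945,-0.1,0],[0.866,-0.945,-0.1,0],[0.866,-0.945,-0.1,0],[0.866,-0.945,-0.1,0],[0.866,-0.945,-0.1,0],[0.866,-0.945,-0.1,0],[0.866,-0.945,-0.1,0],[0.866,-0.945,-0.1,0],[0.866,-0.945,-0.1,0],[0.866,-0.945,-0.1,0],[0.866,-0.945,-0.1,0],[0.866,-0.945,-0.1,0]]'; python3 - <<'E'
from h import *
pot=np.array([.665,.193,-.101])
for l,xy,dz in (("bank_center",(.616,-.332),.005),("charger_center",(.616,-.332),.021),("notes_center",(.556,.204),0),("jar_center",(.652,.064),0),("mat",(.616,-.332),0)):
    xy=np.array(xy)
    for n in("scene","top"):
        c=vision.camera(n); m=getmask(c,n,l,xy,z=dz+.02)
        if m is not None:
            p,e=fit([(c,m,SOL[l])],xy,dz=dz,yaws=[-.3,-.1]); d=p[:2]-pot[:2]; s,k=np.sin(pot[2]),np.cos(pot[2])
            print(l,n,p.round(3),round(float(e),2),"in pot",round(k*d[0]+s*d[1],3),round(-s*d[0]+k*d[1],3))
for n in("scene","top"):
    c=vision.camera(n); cv2.imwrite(f"pics/end_{n}.png",cv2.resize(c["frame"],(800,600),interpolation=cv2.INTER_CUBIC)[:,:,::-1])
E
```

```text
time: 27.42
position: [0.3965, 0.35, 0.2845]
tool_rot: [0.741, 0.671, -0.0, 0.0]
ft_force: [0.9, -0.1, -0.1]
grip_width: 0.0872
grip_force: 0.0
bank_center top [ 0.619 -0.331 -0.186] 1.51 in pot 0.007 -0.526
charger_center scene [ 0.618 -0.329 -0.097] 0.11 in pot 0.006 -0.525
charger_center top [ 0.619 -0.329 -0.231] 0.15 in pot 0.006 -0.524
jar_center scene [0.654 0.062 0.038] 0.1 in pot 0.002 -0.132
jar_center top [0.65  0.062 0.027] 0.11 in pot -0.002 -0.132
```

View pics/end_top.png

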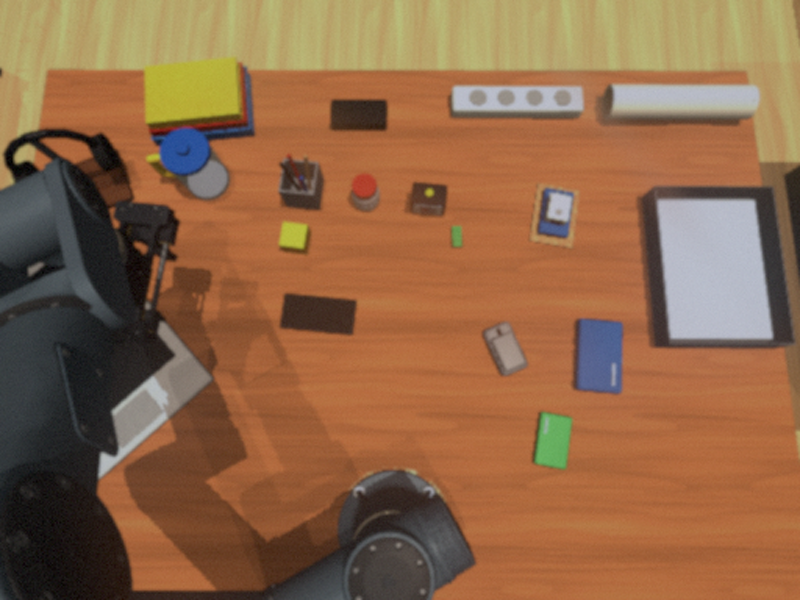

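View pics/end_scene.png

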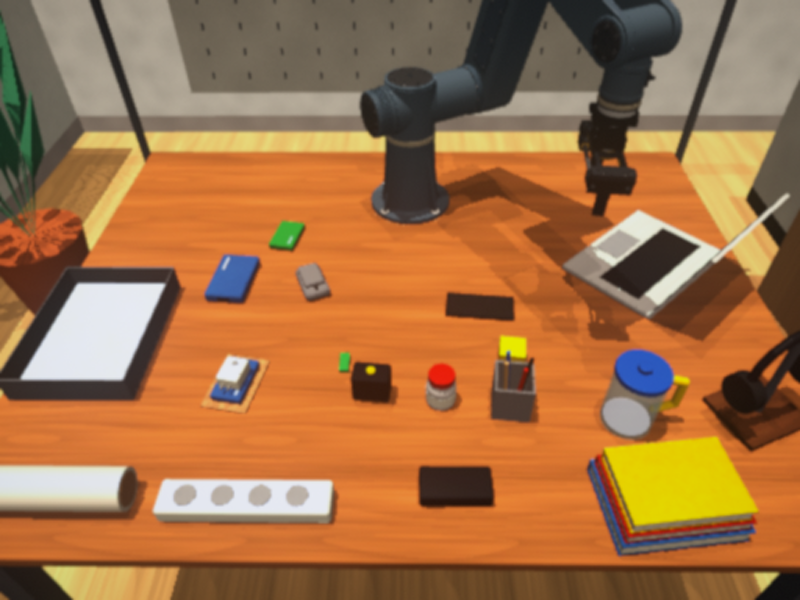

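The desk matches the plan. The notes at top (294,237) weren't reported by the network, so I measure them by colour, then check the bank by its blue colour.

```bash
python3 - <<'E'
from h import *
c=vision.camera("top"); h=cv2.cvtColor(c["frame"],cv2.COLOR_RGB2HSV)
w=np.zeros(h.shape[:2],bool); w[138:165,172:205]=1
m=(w&(h[...,0]>22)&(h[...,0]<40)&(h[...,1]>120)&(h[...,2]>110)).astype(np.float32)
V=SOL["notes_center"].copy(); V[:,2]=np.where(V[:,2]>0,.045,.0449)
p,e=fit([(c,m,V)],(.556,.204),yaws=[-.1,.1]); d=p[:2]-[.665,.193]; s,k=np.sin(-.101),np.cos(-.101)
print(p,e,m.sum(),"pot frame",k*d[0]+s*d[1],-s*d[0]+k*d[1])
w[:]=0; w[110:165,335:375]=1
m=(w&(((h[...,0]>100)&(h[...,0]<135)&(h[...,1]>60))|((h[...,1]<60)&(h[...,2]>110)))).astype(np.uint8)
r=cv2.minAreaRect(np.argwhere(m)[:,::-1].astype(np.float32)); print(r,ray(c,(r[0][1],r[0][0]),.02))
E
```

```text
[ 0.55732841  0.20376021 -0.13453261] 0.07193396240472794 265.0 pot frame -0.10820781431000127 -0.00015097261951825362
((356.156005859375, 135.39199829101562), (18.87241554260254, 28.621673583984375), 10.30484676361084) [ 0.61720972 -0.3332097   0.02      ]
```

All within tolerance: notes -0.108/0.000, jar 0.000/-0.132, bank within about 2 mm of the mat centre and charger within about 4 mm of the bank centre.

```bash
python3 -c "
from rig import job
print(job.hand_in())"
```

```text
the job is handed in; nothing more can be done
None
```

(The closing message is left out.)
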